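Seat the proud vial and start the fraction collector

ROBOT

A 6-joint arm with a two-finger parallel gripper is mounted at the origin on the work surface. World frame = base frame: x ahead of the robot, y to its left, z up, the work surface at z = 0. Lengths are in m, angles in rad, forces in N, time in s.
With the tool pointing down it reaches from about 0.25 to 0.725 m from the base axis. Payload 4 kg.
Tool frame: the origin (TCP) lies midway between the tips of the shut fingers; the grasp point (between the pads) lies 19 mm behind it; z points along the fingers, y is the direction in which the jaws open and shut (so a half turn about z gives the same grasp; the last joint's range is limited). The gripper opens to 85 mm and grips with 20 to 120 N. Pads are 22 mm wide; open, the fingers measure 114 mm over their backs; the gripper's body (76 mm by 85 mm) begins 54 mm behind the grasp point. The pads swing forward as they close: fully open they stand 13 mm farther back than shut.
Start: joints at [1.128, 0.241, 0.005, 1.335, 0, 1.571], TCP at [0.214, 0.452, 0.231] pointing down, gripper open.
Joint ranges: [-2.72, 2.72], [-1.05, 1.87], [-1.09, 1.28], [-1.99, 2.15], [-1.42, 1.44], [-3.14, 3.14]. Speed limits (rad/s): [2.79, 2.79, 3.14, 3.14, 3.14, 3.14].

INTERFACE

Orientations are given as a unit quaternion [x, y, z, w].
In Python, from workcell import get_obs, camera, camera_model, job_done, masks_of gives the robot as it stands.
- The arm moves only by the tool jog_arm, never from a script. Its argument "deltas" is a list that holds one entry, the list of rows, each a list of 7 numbers: the shift along the tool's x, y, z in mm, then the turn, a rotation vector about the tool's x, y, z in degrees, then the finger opening in mm, from 0 to 85.4. A call has 1 to 5 rows; each row shifts and turns the pose as measured when the row begins, along the tool's axes as they then stand; what a row does not reach is not made up. A row lasts 1/10 s, in which the tool goes at most 50 mm and 8.59 degrees, less where a joint would pass 70% of its speed; a pose out of reach is approached as far as the arm can. A call with a gripper value outside its range is refused whole. The fingers move at their own pace and stop on an object; the grip force is fixed at half the most. Time passes only in rows, so rows that do not move let the fingers close. It gives the time, the measured TCP pose, the force and the opening at its end, in the units of the state.
- get_obs(): the state, without advancing time (a new reading comes with each control period).
- camera(name): name is "side" or "top" or "wrist"; returns the picture (480x640x3 uint8, red, green, blue); there is no depth.
- camera_model(name): a dict with "fovy" (degrees; the focal length in pixels is half the picture's height over the tangent of half this angle, whatever the lens; pixels are square), "cx", "cy" (the principal point, pixels), "pose" (4x4, takes a point from camera to world coordinates); the wrist camera has in their place "T_tool_cam" (4x4, takes a point from camera to tool coordinates, whose origin is the TCP and whose axes are the flange's). Camera axes: x right, y down, z forward; pixel columns grow to the right and rows downward; lengths in m; the calibration is good to about 2 mm. A picture is of the moment at which its call begins: read the wrist's pose just before it. camera_model takes no time and is no camera call.
- job_done(): hands the job in, once; it reports no verdict.
Trained networks look in the newest picture that a camera, given by its name, has taken for a name from the list of things; names that differ only in an ending like _2 or _b are one class to them, and where a whole thing is asked for, a point or a joint stands for the part that bears it (a point fixed in the world has none). Each returns a list of dicts, best first, with "conf" (0 to 1); they miss things now and then, are a little off and sometimes report something else, mostly with a low value. They report only what shows in the picture. A call takes as long as a camera call.
- masks_of(target, camera): "pixels" (480x640 bool, what is visible of it) and "at" ([column, row] in pixels, amid what is visible of it).
The state is a dict: "clock": time; "joint_pos": joint angles; "joint_vel": joint speeds; "tau": joint torques, N m; "eef_pos": TCP position; "tool_rot": TCP orientation; "ft_force": force on the tool from outside, world axes, zero at the start; "ft_torque": the same for the moment, N m; "grip_width": finger opening in m.
Only numpy, scipy, OpenCV 4.12 (cv2) and the standard library are available. Lean on these libraries where they do the work, as an engineer would, in place of code of your own. Each camera call takes 0.05 s, during which the arm holds its last target. There are 200 camera calls.

TASK

The blue-capped vial in the fraction collector's rack is standing proud. Without gripping it, press it gently down with the fingertips until it is fully seated, level with the others; then press the green start key fully down, let it come back up, and withdraw. Leave the other vials, the other keys and everything else alone, and lift nothing.

Things in the scene. Friction and masses are not known exactly. Their poses are not given: they have to be found in the camera images.
- collector: slate-blue bench fraction collector, 320 mm deep (x), 440 wide (y), level. Origin: centre of its underside, on the bench; x points from its front (key console) to its rear, y to a front user's left, z up. Chassis top at z 50 mm. A rail housing along the rear (x 108 to 158 mm) is 117 mm high
- rack_top (a point): centre of the vial rack's top face, 92 mm above the bench. The rack is 94 mm (collector's x) by 178 mm (y), with 8 pockets: 2 rows 42 mm apart, 4 columns 42 mm apart, two pockets empty
- dispense_head (a point): top of the collector's dispensing head, 191 mm above the bench. The arm is parked at the collector's right: from 20 mm in front of this point back to the rear edge, 60 mm wide, with a thin hose up to 220 mm. Keep clear of it
- vial_blue: 20 ml amber glass screw-cap vial, 28 mm diameter, 61 mm tall in all, with a 24 mm wide, 15 mm tall blue cap, upright in a rack pocket but 8 to 13 mm too high. Origin: centre of its underside; flat cap top 61 mm above it. Seated, this origin is 52.5 mm above the bench. Its rubber sleeve resists sliding with about 4 N and holds it where it is left; the soft pocket floor yields about 1 mm per 10 N
- key_green: the green start key, a key of the collector's console, 20 x 24 mm, its flat top is 8 mm above this origin. It travels 4 mm straight down against a spring (1.2 N to start moving, about 4.5 N fully down) and comes back when released. Released, this origin lies at x -116, y -5, z 50 mm in the collector's frame; neighbouring keys are 50 mm away, centre to centre, along the collector's y
- key_grey: grey key of the collector's console, 20 x 24 mm, its flat top is 8 mm above this origin. It travels 4 mm straight down; at y 45 mm in the same row; not to be pressed
- key_yellow: yellow key of the collector's console, 20 x 24 mm, its flat top is 8 mm above this origin. It travels 4 mm straight down; at y -55 mm in the same row; not to be pressed
- key_red: red key of the collector's console, 20 x 24 mm, its flat top is 8 mm above this origin. It travels 4 mm straight down; at y -105 mm in the same row; not to be pressed
- vial_white1: 20 ml amber glass screw-cap vial, 28 mm diameter, 61 mm tall in all, with a 24 mm wide, 15 mm tall white cap, fully seated in a pocket of the rack. Origin: centre of its underside; cap top 61 mm above it, 113.5 mm above the bench. To be left alone
- vial_white2: 20 ml amber glass screw-cap vial, 28 mm diameter, 61 mm tall in all, with a 24 mm wide, 15 mm tall white cap, fully seated in a pocket of the rack. Origin: centre of its underside; cap top 61 mm above it, 113.5 mm above the bench. To be left alone
- vial_white3: 20 ml amber glass screw-cap vial, 28 mm diameter, 61 mm tall in all, with a 24 mm wide, 15 mm tall white cap, fully seated in a pocket of the rack. Origin: centre of its underside; cap top 61 mm above it, 113.5 mm above the bench. To be left alone
- vial_white4: 20 ml amber glass screw-cap vial, 28 mm diameter, 61 mm tall in all, with a 24 mm wide, 15 mm tall white cap, fully seated in a pocket of the rack. Origin: centre of its underside; cap top 61 mm above it, 113.5 mm above the bench. To be left alone
- vial_white5: 20 ml amber glass screw-cap vial, 28 mm diameter, 61 mm tall in all, with a 24 mm wide, 15 mm tall white cap, fully seated in a pocket of the rack. Origin: centre of its underside; cap top 61 mm above it, 113.5 mm above the bench. To be left alone
- spare_vial: 20 ml amber glass screw-cap vial, 28 mm diameter, 61 mm tall in all, with a 24 mm wide, 15 mm tall white cap, standing loose on the collector's deck to the left of the rack, top 111 mm above the bench. Origin: centre of its underside. To be left alone
- cap_jar: clear jar of caps with a white lid, 55 mm diameter, 60 mm tall, loose on the collector's deck to the left of the rack, top 110 mm above the bench. Origin: centre of its underside. To be left alone
- beaker: loose glass beaker, 68 mm diameter, 90 mm tall, on the bench left of the collector. Origin: centre of its underside
- bottle: loose glass bottle with blue cap and paper label, 70 mm diameter, 140 mm tall, on the bench right of the collector. Origin: centre of its underside
- wrench: loose steel wrench, 150 mm long, lying on the bench right of the collector. Origin: underside, middle of its length
- mouse: loose black computer mouse, 105 x 60 x 34 mm, on the bench left of the collector. Origin: centre of its underside

How it is judged:
By the outcome, as a careful person would: the job done as asked, in the order asked, and still so for the second after the job is handed in, with the robot touching nothing.
It also fails if it takes over 34 s, if anything falls off the work surface, if the arm or the gripper's body presses on something with over 40 N, if the wrist force passes 120 N, or if a joint passes its speed limit or range.

## Working session

There is one attempt and no reset: what is moved stays moved. The work goes in short steps, Python scripts to look and compute and a tool call to move; the robot and the scene stay as the last step left them, time stands still between calls to the robot, and variables do not carry over. Pictures are saved under pics/ and viewed, about 8 in all and at most 12, crops included, and the job is handed in when it is done.

Besides the shell and the picture viewer there is one more tool, called after ">>>" as name(argument=value, ...), one argument or row to a line, values as JSON. jog_arm: Moves the arm, as the interface text tells. Its arguments: {"type":"object","properties":{"deltas":{"type":"array"}},"required":["deltas"]}

```bash
mkdir -p pics; python3 - <<'E'
from workcell import *
import cv2,numpy as np
o=get_obs();print({k:np.round(v,3) for k,v in o.items()})
for n in("top","side"):
    im=camera(n);cv2.imwrite(f"pics/{n}1.png",im[:,:,::-1]);m=camera_model(n);print(n,m["fovy"],m["cx"],m["cy"],np.round(m["pose"],4).tolist())
    for t in("vial_blue","key_green","key_red","key_grey","key_yellow","dispense_head"):
        print(t,[(round(d["conf"],2),np.round(d["at"],1).tolist(),int(d["pixels"].sum())) for d in masks_of(t,n)[:2]])
print(camera_model("wrist"))
E
```

```text
{'clock': np.float64(0.0), 'joint_pos': array([1.128, 0.241, 0.004, 1.335, 0.   , 1.571]), 'joint_vel': array([ 0.   ,  0.001,  0.001,  0.   ,  0.   , -0.   ]), 'tau': array([ 0.0000e+00, -3.7232e+01,  2.5241e+01,  1.7000e-02,  0.0000e+00,
        0.0000e+00]), 'eef_pos': array([0.214, 0.451, 0.23 ]), 'tool_rot': array([ 0.22 ,  0.976, -0.001, -0.   ]), 'ft_force': array([-0.487, -0.223,  0.091]), 'ft_torque': array([ 0.014, -0.008, -0.049]), 'grip_width': np.float64(0.086)}
top 49.04282957017325 320.0737423046587 234.03688422103798 [[-0.0215, -0.9838, 0.1781, 0.2663], [-0.9998, 0.0208, -0.0059, -0.0147], [0.0021, -0.1782, -0.984, 1.3854], [0.0, 0.0, 0.0, 1.0]]
vial_blue []
key_green []
key_red [(0.54, [355.5, 266.5], 71)]
key_grey [(0.41, [300.2, 255.6], 69)]
key_yellow []
dispense_head [(0.92, [326.8, 213.0], 21425), (0.34, [265.6, 190.7], 455)]
side 43.20990695664394 320.4892991421697 238.09618642658708 [[0.9257, -0.269, 0.2659, 0.1047], [-0.3782, -0.6529, 0.6563, -1.0069], [-0.0029, -0.7081, -0.7061, 1.1776], [0.0, 0.0, 0.0, 1.0]]
vial_blue [(0.42, [336.5, 238.2], 124)]
key_green [(0.37, [296.5, 263.1], 84)]
key_red [(0.38, [306.5, 288.6], 57), (0.35, [280.5, 147.6], 633)]
key_grey [(0.51, [296.4, 251.9], 59)]
key_yellow [(0.52, [329.9, 227.2], 91)]
dispense_head [(0.57, [355.3, 266.0], 17722), (0.41, [342.1, 214.9], 100)]
{'fovy': 68.9226163968293, 'cx': 322.48190338370955, 'cy': 235.3448382007087, 'T_tool_cam': array([[-4.84969729e-04, -9.62040546e-01, -2.72906124e-01,
         6.73165391e-02],
       [ 9.99999816e-01, -5.65736887e-04,  2.17262196e-04,
        -3.92202945e-04],
       [-3.63408103e-04, -2.72905968e-01,  9.62040644e-01,
        -1.43321124e-01],
       [ 0.00000000e+00,  0.00000000e+00,  0.00000000e+00,
         1.00000000e+00]])}
```

```bash
python3 - <<'E'
import cv2,numpy as np
a=cv2.imread("pics/top1.png")[120:330,200:460];b=cv2.imread("pics/side1.png")[130:350,190:480]
cv2.imwrite("pics/c1.png",cv2.resize(a,None,fx=3,fy=3,interpolation=2)[:600,:800]);cv2.imwrite("pics/c2.png",cv2.resize(b,None,fx=2.7,fy=2.7,interpolation=2)[:600,:800])
E
```

```text
(no output)
```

View pics/c1.png

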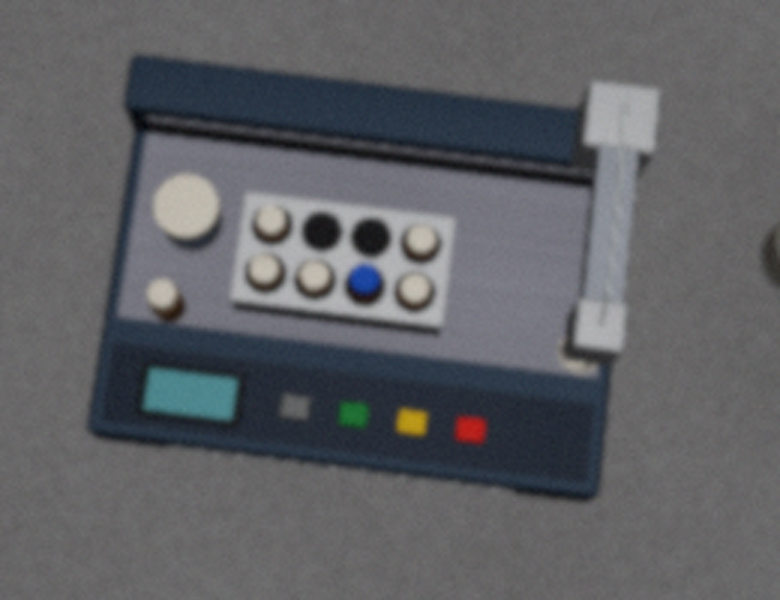

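View pics/c2.png

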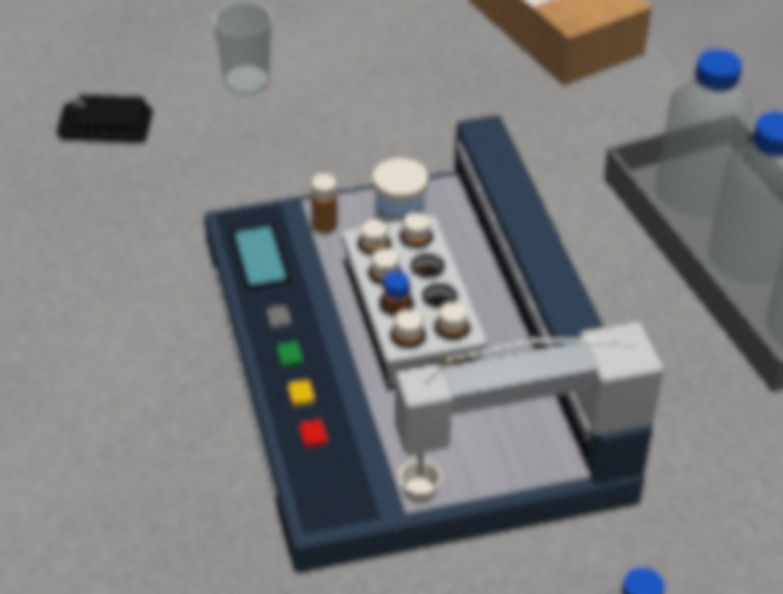

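The top crop shows the blue cap in the front row, third column from the left (full-image pixel about 322,214), with the pocket behind it empty. The green key is second from the left at about (318,258). The dispensing head is well to the right. The side view agrees.

```bash
cat > h.py <<'E'
from workcell import *
import cv2,numpy as np
from scipy.spatial.transform import Rotation as R
def cam(n,o=None):
    m=camera_model(n);P=m.get("pose")
    if P is None:
        T=np.eye(4);T[:3,:3]=R.from_quat(o["tool_rot"]).as_matrix();T[:3,3]=o["eef_pos"];P=T@m["T_tool_cam"]
    return m,P
def ray(n,px,z,o=None):
    m,P=cam(n,o);f=240/np.tan(np.radians(m["fovy"]/2))
    d=P[:3,:3]@[(px[0]-m["cx"])/f,(px[1]-m["cy"])/f,1];return P[:3,3]+d*(z-P[2,3])/d[2]
def proj(n,p,o=None):
    m,P=cam(n,o);f=240/np.tan(np.radians(m["fovy"]/2));q=np.linalg.inv(P)@[*p,1];return q[:2]/q[2]*f+[m["cx"],m["cy"]]
def blob(im,lo,hi,box=None,k=1):
    h=cv2.cvtColor(im,cv2.COLOR_RGB2HSV);m=cv2.inRange(h,lo,hi)
    if box: b=np.zeros_like(m);b[box[1]:box[3],box[0]:box[2]]=1;m*=b
    n,l,s,c=cv2.connectedComponentsWithStats(m);i=sorted(range(1,n),key=lambda i:-s[i,4])[:k]
    return [(c[j],s[j]) for j in i]
COL=dict(blue=((108,170,60),(125,255,255)),green=((55,120,50),(75,255,255)),yellow=((20,150,80),(32,255,255)),red=((0,190,90),(6,255,255)))
E
python3 - <<'E'
from h import *
B=dict(top=(200,120,460,330),side=(190,130,420,350))
for n in B:
    im=cv2.imread(f"pics/{n}1.png")[:,:,::-1].copy()
    for c in COL:
        for p,s in blob(im,*COL[c],B[n]): print(n,c,p.round(1),s,ray(n,p,.124 if c=="blue" else .058).round(4))
E
```

```text
top blue [321.  213.3] [317 209   9   9  63] [ 0.5463 -0.0257  0.124 ]
top green [317.5 257.7] [313 254  10   9  80] [ 0.4454 -0.0148  0.058 ]
top yellow [336.8 260.3] [332 256  11   9  79] [ 0.4379 -0.0637  0.058 ]
top red [356.4 262.8] [352 260   9   7  52] [ 0.4303 -0.1133  0.058 ]
side blue [336.3 234.8] [332 231   9   8  52] [ 0.5421 -0.0318  0.124 ]
side green [296.8 260.6] [292 256  10  10  74] [ 0.4407 -0.0179  0.058 ]
side yellow [301.1 275. ] [297 271  10   9  77] [ 0.4334 -0.0675  0.058 ]
side red [305.4 290.2] [302 286   8   9  59] [ 0.4256 -0.1169  0.058 ]
```

>>> jog_arm(
  deltas=[
    [[-43, -25, 0, 0, 0, -8.4, 0], [-38, -31, 0, 0, 0, -8.4, 0], [-35, -35, 0, 0, 0, 0, 0], [-35, -35, 0, 0, 0, 0, 0], [-35, -35, 0, 0, 0, 0, 0]],
  ],
)

```text
clock: 1.2
eef_pos: [0.3529, 0.2563, 0.231]
tool_rot: [0.077, 0.997, 0.002, 0.001]
ft_force: [0.5, 1.2, -0.1]
grip_width: 0.0123
```

```bash
cat > to.py <<'E'
import sys;from h import *
def to(p,yaw=171.3):
    o=get_obs();r=R.from_quat(o["tool_rot"]);t=R.from_euler("z",yaw,degrees=True)*R.from_matrix(np.diag([1.,-1,-1]))
    print("t",round(float(o["clock"]),2),"tcp",o["eef_pos"].round(4),"F",o["ft_force"].round(1),"w",round(float(o["grip_width"]),4),"shift",(r.inv().apply(np.array(p)-o["eef_pos"])*1e3).round(1),"turn",(r.inv()*t).as_rotvec(degrees=True).round(1))
if __name__=="__main__": to([float(v) for v in sys.argv[1:4]])
E
python3 to.py .544 -.028 .2
```

```text
t 1.2 tcp [0.3529 0.2563 0.231 ] F [ 0.5  1.2 -0.1] w 0.0123 shift [-232.3 -251.9   30.4] turn [ 0.2  0.1 -0.1]
```

>>> jog_arm(
  deltas=[
    [[-33, -36, 0, 0, 0, 0, 0], [-33, -36, 0, 0, 0, 0, 0], [-33, -36, 0, 0, 0, 0, 0], [-33, -36, 0, 0, 0, 0, 0], [-33, -36, 0, 0, 0, 0, 0]],
  ],
)

```text
clock: 1.7
eef_pos: [0.4911, 0.0475, 0.2322]
tool_rot: [0.076, 0.997, 0.003, 0.003]
ft_force: [1.6, 0.2, 0.4]
grip_width: -0.0
```

>>> jog_arm(
  deltas=[
    [[-33, -36, 0, 0, 0, 0, 0], [-30, -32, 10, 0, 0, 0, 0], [0, 0, 10, 0, 0, 0, 0], [0, 0, 0, 0, 0, 0, 0]],
  ],
)

```text
clock: 2.1
eef_pos: [0.5473, -0.0382, 0.2111]
tool_rot: [0.081, 0.997, 0.003, 0.004]
ft_force: [0.0, 1.0, -0.1]
grip_width: -0.0
```

```bash
python3 - <<'E'
from h import *;from to import to
to([.544,-.028,.2]);o=get_obs();im=camera("wrist");cv2.imwrite("pics/w1.png",im[:,:,::-1])
for c in COL:
    for p,s in blob(im,*COL[c]): print(c,p.round(1),s,ray("wrist",p,.124 if c=="blue" else .058,o).round(4))
for t in("vial_blue","vial_white1"): print([(round(d["conf"],2),np.round(d["at"],1).tolist(),int(d["pixels"].sum())) for d in masks_of(t,"wrist")])
E
```

```text
t 2.1 tcp [ 0.5473 -0.0382  0.2111] F [ 0.   1.  -0.1] w -0.0 shift [ 5.   9.5 11.1] turn [ 0.3  0.5 -0.6]
blue [339.8 232.9] [322 215  36  36 947] [ 0.5461 -0.0264  0.124 ]
green [330.1  84.2] [315  71  31  28 840] [ 0.4445 -0.0151  0.058 ]
yellow [266.6  85.2] [251  72  32  28 830] [ 0.4371 -0.0643  0.058 ]
red [203.6  86.3] [187  73  33  27 792] [ 0.4299 -0.113   0.058 ]
[(0.78, [340.4, 229.9], 1342), (0.31, [446.0, 275.9], 1284)]
[(0.94, [394.9, 227.2], 1229), (0.93, [280.4, 229.2], 1268), (0.74, [286.9, 277.5], 1178), (0.74, [444.8, 278.0], 1269), (0.71, [450.7, 224.8], 1401)]
```

View pics/w1.png

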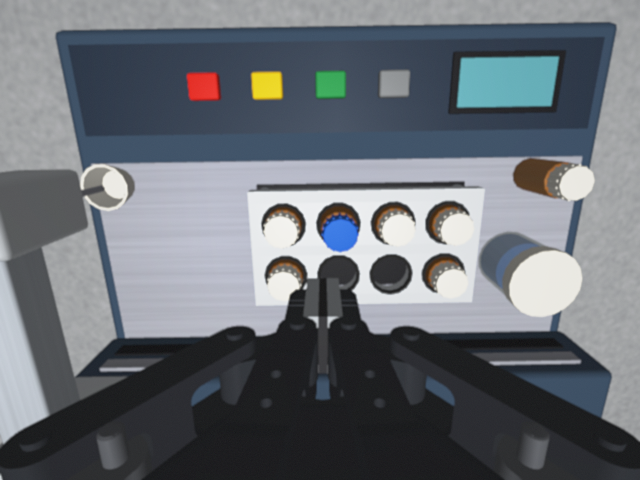

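The wrist view shows the blue cap at (340,233) beside white caps, with an empty pocket behind it. The fingers are shut, and the head is far to the left. The wrist and top estimates agree within 1 mm, at about (0.546, -0.026). Descending.

>>> jog_arm(
  deltas=[
    [[3, 11, 25, 0.3, 0.5, -0.6, 0], [0, 0, 30, 0, 0, 0, 0], [0, 0, 15, 0, 0, 0, 0], [0, 0, 0, 0, 0, 0, 0]],
  ],
)

```text
clock: 2.65
eef_pos: [0.5475, -0.0188, 0.1465]
tool_rot: [0.07, 0.998, 0.001, 0.006]
ft_force: [0.2, -0.3, -0.1]
grip_width: 0.0001
```

```bash
python3 - <<'E'
from h import *;from to import to
to([.5461,-.0266,.126]);o=get_obs();im=camera("wrist");cv2.imwrite("pics/w2.png",im[:,:,::-1])
for c in ("blue","green"):
    for p,s in blob(im,*COL[c]): print(c,p.round(1),s,ray("wrist",p,.124 if c=="blue" else .058,o).round(4))
E
```

```text
t 2.65 tcp [ 0.5475 -0.0188  0.1465] F [ 0.2 -0.3 -0.1] w 0.0001 shift [ 0.5 -8.  20.5] turn [0.1 0.6 0.7]
blue [308.  267.3] [ 286  247   48   44 1369] [ 0.5429 -0.0264  0.124 ]
green [306.   74.4] [ 287   57   39   36 1390] [ 0.4445 -0.015   0.058 ]
```

View pics/w2.png

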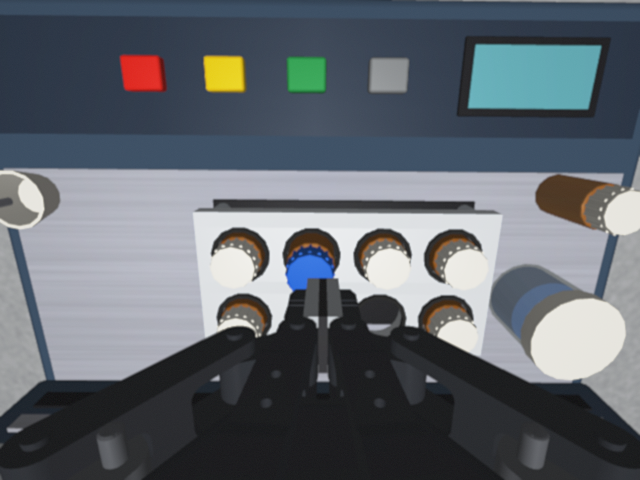

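The cap is at (308,267), its rear edge partly hidden by the fingertip. The tool is about 8 mm too far left because the previous move was still settling; correcting before touching.

>>> jog_arm(
  deltas=[
    [[0.5, -8, 0, 0.1, 0.6, 0.7, 0], [0, 0, 0, 0, 0, 0, 0], [0, 0, 0, 0, 0, 0, 0]],
  ],
)

```text
clock: 3.0
eef_pos: [0.5481, -0.0259, 0.1518]
tool_rot: [0.075, 0.997, 0.0, 0.004]
ft_force: [-0.4, -0.0, -0.3]
grip_width: 0.0
```

```bash
python3 - <<'E'
from h import *;from to import to
to([.5461,-.0266,.126]);o=get_obs();im=camera("wrist")
for c in ("blue","green"):
    for p,s in blob(im,*COL[c]): print(c,p.round(1),s,ray("wrist",p,.124 if c=="blue" else .058,o).round(4))
im=camera("side");cv2.imwrite("pics/s2.png",cv2.resize(im[170:290,260:420,::-1],None,fx=4,fy=4,interpolation=2))
E
```

```text
t 3.0 tcp [ 0.5481 -0.0259  0.1518] F [-0.4 -0.  -0.3] w 0.0 shift [ 2.1 -1.1 25.8] turn [0.1 0.4 0.1]
blue [323.  261.9] [ 301  241   45   42 1391] [ 0.5437 -0.0257  0.124 ]
green [316.1  73.7] [ 297   56   39   36 1350] [ 0.4445 -0.0149  0.058 ]
```

View pics/s2.png

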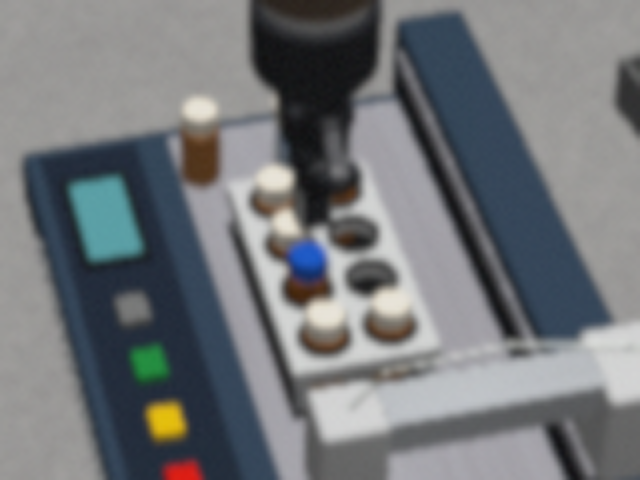

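>>> jog_arm(
  deltas=[
    [[2.5, -0.5, 8, 0.1, 0.4, 0, 0], [0, 0, 8, 0, 0, 0, 0], [0, 0, 4, 0, 0, 0, 0], [0, 0, 0, 0, 0, 0, 0]],
  ],
)

```text
clock: 3.5
eef_pos: [0.5453, -0.0264, 0.1299]
tool_rot: [0.075, 0.997, -0.0, 0.0]
ft_force: [0.8, 0.2, 0.3]
grip_width: 0.0
```

```bash
python3 to.py .5455 -.0262 .1135
```

```text
t 3.5 tcp [ 0.5453 -0.0264  0.1299] F [0.8 0.2 0.3] w 0.0 shift [-0.2  0.3 16.4] turn [-0.  0.  0.]
```

Centred and level. Press gently in small steps.

>>> jog_arm(
  deltas=[
    [[0, 0, 3, 0, 0, 0, 0], [0, 0, 3, 0, 0, 0, 0], [0, 0, 0, 0, 0, 0, 0]],
  ],
)

```text
clock: 3.8
eef_pos: [0.5452, -0.0264, 0.1232]
tool_rot: [0.075, 0.997, -0.0, -0.0]
ft_force: [-0.7, 0.0, 0.7]
grip_width: -0.0002
```

>>> jog_arm(
  deltas=[
    [[0, 0, 2.5, 0, 0, 0, 0], [0, 0, 2.5, 0, 0, 0, 0]],
  ],
)

```text
clock: 4.0
eef_pos: [0.5454, -0.0264, 0.1191]
tool_rot: [0.075, 0.997, -0.0, 0.0]
ft_force: [-2.0, 0.6, 4.0]
grip_width: 0.0001
```

>>> jog_arm(
  deltas=[
    [[0, 0, 2, 0, 0, 0, 0]],
  ],
)

```text
clock: 4.1
eef_pos: [0.5454, -0.0264, 0.1173]
tool_rot: [0.075, 0.997, -0.0, 0.001]
ft_force: [-2.1, 0.1, 4.6]
grip_width: -0.0002
```

>>> jog_arm(
  deltas=[
    [[0, 0, 1.5, 0, 0, 0, 0]],
  ],
)

```text
clock: 4.2
eef_pos: [0.5454, -0.0264, 0.1158]
tool_rot: [0.075, 0.997, -0.0, 0.001]
ft_force: [-1.3, 0.3, 3.6]
grip_width: 0.0001
```

>>> jog_arm(
  deltas=[
    [[0, 0, 1.5, 0, 0, 0, 0]],
  ],
)

```text
clock: 4.3
eef_pos: [0.5454, -0.0264, 0.1144]
tool_rot: [0.075, 0.997, -0.0, 0.001]
ft_force: [-0.6, 0.6, 2.8]
grip_width: 0.0003
```

>>> jog_arm(
  deltas=[
    [[0, 0, 1, 0, 0, 0, 0]],
  ],
)

```text
clock: 4.4
eef_pos: [0.5455, -0.0264, 0.1135]
tool_rot: [0.075, 0.997, -0.0, 0.001]
ft_force: [-3.1, 0.1, 11.1]
grip_width: -0.0001
```

>>> jog_arm(
  deltas=[
    [[0, 0, 0.7, 0, 0, 0, 0]],
  ],
)

```text
clock: 4.5
eef_pos: [0.5455, -0.0265, 0.1135]
tool_rot: [0.075, 0.997, -0.0, 0.001]
ft_force: [-3.3, 0.2, 10.5]
grip_width: 0.0002
```

Force jumped from about 4 N (sliding) to 11 N at cap height 113.5 mm, so the vial is on the pocket floor. One small confirming push.

>>> jog_arm(
  deltas=[
    [[0, 0, 1.2, 0, 0, 0, 0]],
  ],
)

```text
clock: 4.6
eef_pos: [0.5456, -0.0264, 0.1135]
tool_rot: [0.075, 0.997, -0.0, 0.001]
ft_force: [-5.3, 1.3, 12.6]
grip_width: 0.0
```

>>> jog_arm(
  deltas=[
    [[0, 0, -4, 0, 0, 0, 0], [0, 0, -20, 0, 0, 0, 0], [0, 0, -30, 0, 0, 0, 0], [0, 0, -20, 0, 0, 0, 0], [0, 0, 0, 0, 0, 0, 0]],
  ],
)

```text
clock: 5.1
eef_pos: [0.5451, -0.0264, 0.1871]
tool_rot: [0.075, 0.997, -0.0, -0.0]
ft_force: [0.0, -0.5, -0.6]
grip_width: 0.0003
```

```bash
python3 - <<'E'
from h import *;from to import to
to([.4445,-.015,.15]);o=get_obs();im=camera("wrist");cv2.imwrite("pics/w3.png",im[:,:,::-1])
for c in ("blue","green"):
    for p,s in blob(im,*COL[c]): print(c,p.round(1),s,ray("wrist",p,.1135 if c=="blue" else .058,o).round(4))
im=camera("side");cv2.imwrite("pics/s3.png",cv2.resize(im[170:290,260:420,::-1],None,fx=4,fy=4,interpolation=2))
print(blob(im,*COL["blue"],(190,130,420,350)))
E
```

```text
t 5.1 tcp [ 0.5451 -0.0264  0.1871] F [ 0.  -0.5 -0.6] w 0.0003 shift [101.2  -3.9  37.1] turn [-0.  0.  0.]
blue [324.3 245.2] [ 305  227   39   37 1068] [ 0.5459 -0.0262  0.1135]
green [318.1  87.5] [302  73  33  30 976] [ 0.4443 -0.0151  0.058 ]
[(array([336.29090909, 237.89090909]), array([333, 234,   8,   9,  55], dtype=int32))]
```

View pics/s3.png

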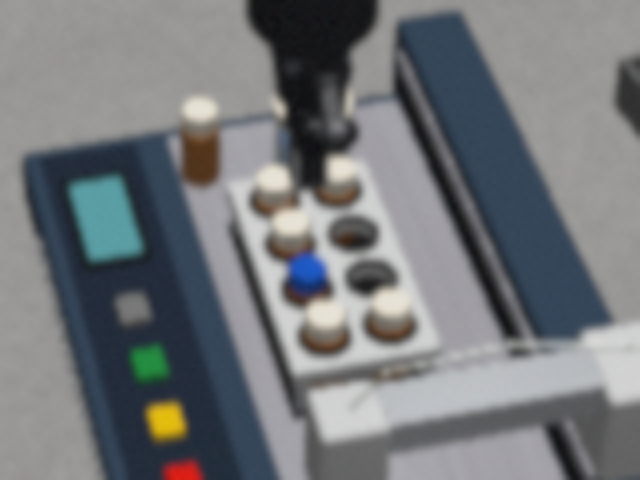

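The side view shows the blue cap at (307,268) in the crop, level with its row neighbours at (291,222) and (326,312). It dropped 3.1 px, about 10 mm. Now the key.

>>> jog_arm(
  deltas=[
    [[35, -1, 0, 0, 0, 0, 0], [35, -2, 0, 0, 0, 0, 0], [28, -1, 15, 0, 0, 0, 0], [0, 0, 30, 0, 0, 0, 0], [0, 0, 0, 0, 0, 0, 0]],
  ],
)

```text
clock: 5.7
eef_pos: [0.4376, -0.015, 0.1297]
tool_rot: [0.075, 0.997, -0.001, -0.009]
ft_force: [-1.1, -0.5, 0.0]
grip_width: -0.0002
```

```bash
python3 to.py .4443 -.015 .068
```

```text
t 5.7 tcp [ 0.4376 -0.015   0.1297] F [-1.1 -0.5  0. ] w -0.0002 shift [-7.7  1.1 61.6] turn [-0.1 -1.   0. ]
```

>>> jog_arm(
  deltas=[
    [[-7, 1, 20, 0, -1, 0, 0], [0, 0, 20, 0, 0, 0, 0], [0, 0, 10, 0, 0, 0, 0], [0, 0, 0, 0, 0, 0, 0], [0, 0, 0, 0, 0, 0, 0]],
  ],
)

```text
clock: 6.2
eef_pos: [0.4449, -0.0152, 0.0777]
tool_rot: [0.076, 0.997, -0.001, -0.002]
ft_force: [0.2, -0.2, 0.7]
grip_width: 0.0
```

```bash
python3 - <<'E'
from h import *;from to import to
to([.4443,-.015,.058]);o=get_obs();im=camera("wrist");cv2.imwrite("pics/w4.png",im[:,:,::-1])
for c in ("green","yellow"):
    for p,s in blob(im,*COL[c]): print(c,p.round(1),s,ray("wrist",p,.058,o).round(4))
E
```

```text
t 6.2 tcp [ 0.4449 -0.0152  0.0777] F [ 0.2 -0.2  0.7] w 0.0 shift [ 0.6  0.2 19.7] turn [-0.2 -0.2  0. ]
green [325.1 267.7] [ 301  253   48   37 1362] [ 0.4404 -0.0141  0.058 ]
yellow [225.8 272.8] [ 201  253   51   40 1893] [ 0.4356 -0.0636  0.058 ]
```

View pics/w4.png

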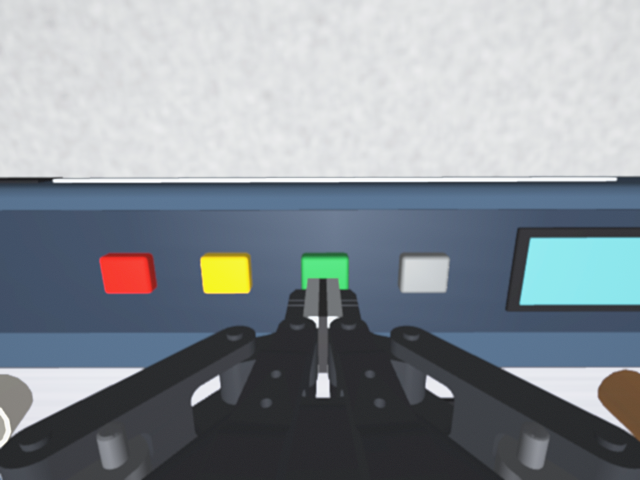

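The fingertip is right over the green key at (325,268), with both neighbours clear. Lowering.

>>> jog_arm(
  deltas=[
    [[1, 0, 8, 0, 0, 0, 0], [0, 0, 6, 0, 0, 0, 0], [0, 0, 0, 0, 0, 0, 0]],
  ],
)

```text
clock: 6.55
eef_pos: [0.4458, -0.0152, 0.0647]
tool_rot: [0.076, 0.997, -0.001, 0.001]
ft_force: [-0.8, -0.5, -1.0]
grip_width: 0.0003
```

>>> jog_arm(
  deltas=[
    [[0, 0, 2, 0, 0, 0, 0], [0, 0, 2, 0, 0, 0, 0]],
  ],
)

```text
clock: 6.75
eef_pos: [0.4462, -0.0152, 0.0608]
tool_rot: [0.076, 0.997, -0.001, 0.001]
ft_force: [0.4, 0.2, 0.6]
grip_width: -0.0001
```

>>> jog_arm(
  deltas=[
    [[0, 0, 1.5, 0, 0, 0, 0]],
  ],
)

```text
clock: 6.85
eef_pos: [0.4463, -0.0152, 0.0592]
tool_rot: [0.076, 0.997, -0.001, 0.001]
ft_force: [-1.1, -0.1, 0.4]
grip_width: 0.0001
```

>>> jog_arm(
  deltas=[
    [[0, 0, 1.5, 0, 0, 0, 0]],
  ],
)

```text
clock: 6.95
eef_pos: [0.4463, -0.0152, 0.0577]
tool_rot: [0.076, 0.997, -0.001, 0.001]
ft_force: [0.3, 0.4, 0.9]
grip_width: 0.0001
```

>>> jog_arm(
  deltas=[
    [[0.5, 0, 1.5, 0, 0, 0, 0]],
  ],
)

```text
clock: 7.05
eef_pos: [0.4463, -0.0152, 0.0563]
tool_rot: [0.076, 0.997, -0.001, 0.002]
ft_force: [0.8, -1.2, 3.2]
grip_width: -0.0003
```

>>> jog_arm(
  deltas=[
    [[0, 0, 1.5, 0, 0, 0, 0]],
  ],
)

```text
clock: 7.15
eef_pos: [0.4463, -0.0152, 0.055]
tool_rot: [0.076, 0.997, -0.001, 0.002]
ft_force: [-0.9, -0.4, 4.4]
grip_width: 0.0004
```

>>> jog_arm(
  deltas=[
    [[0, 0, 1, 0, 0, 0, 0]],
  ],
)

```text
clock: 7.25
eef_pos: [0.4463, -0.0152, 0.0542]
tool_rot: [0.076, 0.997, -0.001, 0.002]
ft_force: [-1.0, -0.7, 3.7]
grip_width: 0.0
```

>>> jog_arm(
  deltas=[
    [[0, 0, 1, 0, 0, 0, 0]],
  ],
)

```text
clock: 7.35
eef_pos: [0.4464, -0.0152, 0.0538]
tool_rot: [0.076, 0.997, -0.001, 0.002]
ft_force: [-4.2, -0.3, 15.1]
grip_width: -0.0001
```

The key bottomed out at z 53.8 mm: force went past the spring's 4.5 N to 15 N. Release and withdraw.

>>> jog_arm(
  deltas=[
    [[0, 0, 0, 0, 0, 0, 0], [0, 0, -5, 0, 0, 0, 0], [0, 0, -20, 0, 0, 0, 0], [0, 0, -40, 0, 0, 0, 0], [0, 0, -40, 0, 0, 0, 0]],
  ],
)

```text
clock: 7.85
eef_pos: [0.4409, -0.0147, 0.1568]
tool_rot: [0.076, 0.997, -0.001, -0.005]
ft_force: [1.5, -1.2, 0.0]
grip_width: -0.0003
```

>>> jog_arm(
  deltas=[
    [[0, 0, -40, 0, 0, 0, 0], [30, 0, -25, 0, 0, 0, 0], [30, 0, 0, 0, 0, 0, 0], [0, 0, 0, 0, 0, 0, 0], [0, 0, 0, 0, 0, 0, 0]],
  ],
)

```text
clock: 8.35
eef_pos: [0.384, -0.0053, 0.2312]
tool_rot: [0.076, 0.997, -0.001, 0.001]
ft_force: [-0.7, 0.1, 0.4]
grip_width: 0.0001
```

```bash
python3 - <<'E'
from h import *;from to import to
to([.4443,-.015,.2]);o=get_obs();im=camera("wrist");cv2.imwrite("pics/w5.png",im[:,:,::-1])
for c in COL:
    for p,s in blob(im,*COL[c]): print(c,p.round(1),s,ray("wrist",p,.1135 if c=="blue" else .058,o).round(4))
im=camera("side");cv2.imwrite("pics/s5.png",cv2.resize(im[170:310,240:420,::-1],None,fx=4,fy=4,interpolation=2))
for c in COL: print(c,blob(im,*COL[c],(190,130,420,350))[0])
E
```

```text
t 8.35 tcp [ 0.384  -0.0053  0.2312] F [-0.7  0.1  0.4] w 0.0001 shift [-60.9  -0.4  31.4] turn [-0.1  0.2  0. ]
blue [323.1 392.9] [316 385  15  16 164] [ 0.5352 -0.0289  0.1135]
green [323.1 270.2] [311 263  25  16 379] [ 0.4413 -0.0147  0.058 ]
yellow [272.  272.5] [260 263  25  20 492] [ 0.4362 -0.0641  0.058 ]
red [220.5 272.4] [209 263  25  19 420] [ 0.4285 -0.1134  0.058 ]
blue (array([336.30357143, 237.96428571]), array([333, 234,   8,   9,  56], dtype=int32))
green (array([296.82666667, 260.53333333]), array([292, 256,  10,  10,  75], dtype=int32))
yellow (array([301.12987013, 275.03896104]), array([297, 271,  10,   9,  77], dtype=int32))
red (array([305.57627119, 290.03389831]), array([302, 286,   9,   9,  59], dtype=int32))
```

View pics/s5.png

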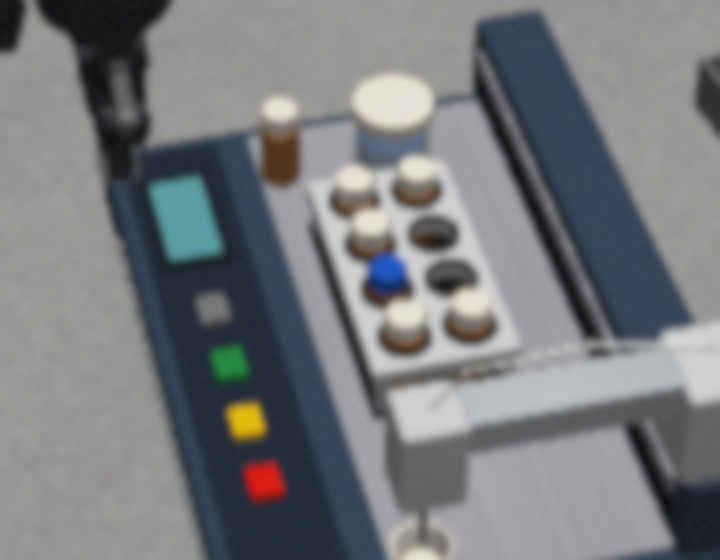

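View pics/w5.png

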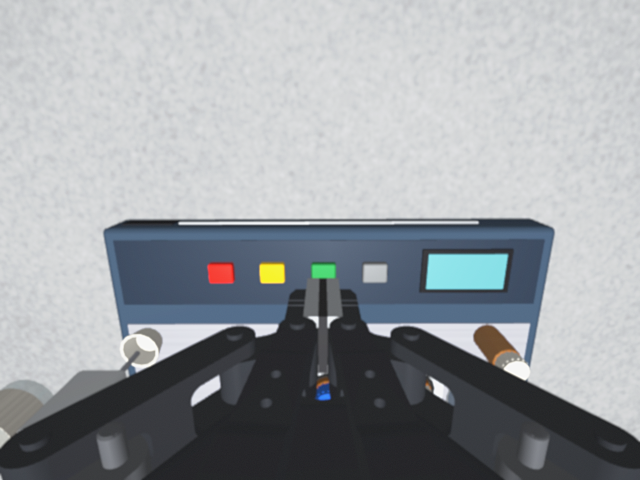

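The side view shows the blue cap at crop (387,271), level in its row. The green key is back at (296.8,260.5), its starting pixel, and everything else is unmoved. The wrist view shows all four keys in place and the arm clear. Handing in.

```bash
python3 -c "
from workcell import *
job_done()"
```

```text
the job is handed in; nothing more can be done
```

The blue vial is seated and the green start key has been pressed and released. The arm is withdrawn and the job was handed in at about 8.5 s of the 34 s limit.

- **Vial:** I pressed it down with shut fingertips, without gripping. It slid at about 3–5 N until the force rose to 11–13 N with the tip at z 113.5 mm, its seated cap height. The side camera shows it dropped about 10 mm and is now level with its row neighbours.
- **Key:** I pressed the green key until it bottomed at z 53.8 mm. The force rose to 15 N there, above its 4.5 N spring. After release it is back at its starting pixel in the side view.
- **Surroundings:** The red and yellow keys measured unmoved. The grey key, the other vials and the head look unmoved in the pictures. The tool force read about zero at the end.
- **Disagreement:** The side camera put positions about 4 mm away from the top and wrist cameras, so I used the top and wrist values. The last wrist estimates of the blue cap and green key were off because the fingers partly hid them.

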